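# Drift the stuck hinge pin out of the bracket

### The arm

A 6-joint arm with a two-finger parallel gripper is mounted at the origin on a cart in front of the work surface, level with it; the furniture and walls round the work are solid. World frame = base frame: x ahead of the robot, y to its left, z up, the work surface at z = 0. Lengths are in mm, angles in rad, forces in N, time in s.
With the tool pointing down it reaches from about 275 to 1000 mm from the base axis. Payload 8.4 kg.
Tool frame: the origin (TCP) lies midway between the tips of the shut fingers; the grasp point (between the pads) lies 19 mm behind it; z points along the fingers, y is the line along which they close (so a half turn about z gives the same grasp; the last joint's range is limited). The gripper opens to 85 mm and grips with 20 to 120 N. Pads are 22 mm wide; open, the fingers measure 114 mm over their backs; the gripper's body (76 mm by 85 mm) begins 54 mm behind the grasp point. The pads swing forward as they close: fully open they stand 13 mm farther back than shut.
Start: joints at [1.333, 0.353, 1.633, -0, 1.155, -0.002], TCP at [146.011, 607.708, 231.281] pointing down, gripper open.
Joint ranges: [-2.63, 2.63], [-0.92, 2.1], [0.06, 2.66], [-1.3, 4.44], [0, 2.69], [-3.02, 3.02]. Speed limits (rad/s): [2.22, 2.22, 2.79, 3.14, 3.14, 3.14].

### API

Orientations are given as [roll, pitch, yaw] about the fixed x, y, z axes, in that order (R = Rz(yaw) Ry(pitch) Rx(roll)).
In Python, from rig import r gives the robot as it stands.
- The arm moves only by the tool servo_tool, never from a script. Its argument "deltas" is a list of rows, each an object of numbers: "x", "y", "z": the shift along the world's x, y, z in mm; "rx", "ry", "rz": the turn, a rotation vector about the world's x, y, z in rad; "gripper": the gripper's target within -1 to 1 (fully open at 1, half-way at 0, shut at -1). A call has 1 to 10 rows; each row is the pose to reach, as a shift and turn from the pose commanded when the call began; what a row does not reach only later rows make up. A row lasts 1/10 s, in which the tool goes at most 50 mm and 8.59 degrees, less where a joint would pass 70% of its speed; a pose out of reach is approached as far as the arm can. A call with a gripper value outside its range is refused whole. The fingers move at their own pace and stop on an object; "newtons" is the grip in N (left out, the last holds). Time passes only in rows, so rows that repeat a pose let the fingers close. It gives the time, the measured TCP pose, the force, the opening and the grip force at its end, in the units of the state.
- r.sense(): the state, without advancing time (a new reading comes with each control period).
- r.grab_frame(name): name is "scene" or "top" or "wrist"; returns the picture (400x640x3 uint8, blue, green, red); there is no depth.
- r.camera_params(name): a dict with "mtx" (3x3 intrinsics, pixels), "D" ([k1, k2, p1, p2, k3] as OpenCV has them; the pictures are not rectified), "eye" and "orientation" of the camera in the world. Camera axes: x right, y down, z forward; pixel columns grow to the right and rows downward; lengths in mm; the calibration is good to about 2 mm. A picture is of the moment at which its call begins: read the wrist's pose just before it. camera_params takes no time and is no camera call; for the wrist camera it gives the pose at the moment of the call.
- r.sign_off(): hands the job in; it is judged then, once.
Trained networks look in the newest picture that a camera, given by its name, has taken for a name from the list of things; names that differ only in an ending like _2 or _b are one class to them, and where a whole thing is asked for, a point or a joint stands for the part that bears it (a point fixed in the world has none). Each returns a list of dicts, best first, with "conf" (0 to 1); they miss things now and then, are a little off and sometimes report something else, mostly with a low value. They report only what shows in the picture. A call takes as long as a camera call. They do not tell look-alikes from the thing itself.
- r.recognise(name, camera): "box" ([left, top, width, height] in pixels, round what is visible of it).
The state is a dict: "clock": time; "qpos": joint angles; "qvel": joint speeds; "joint_efforts": joint torques, N m; "eef_pos": TCP position; "tcp_rot": TCP orientation; "contact_force": force on the tool from outside, world axes, zero at the start; "wrist_torque": the same for the moment, N m; "opening": opening from 0.0 (shut) to 1.0 (fully open); "grasp_force": force on a finger pad.
Only numpy, scipy, OpenCV 4.12 (cv2) and the standard library are available. Lean on these libraries where they do the work, as an engineer would, in place of code of your own. Each camera call takes 0.05 s, during which the arm holds its last target. There are 200 camera calls.

### The job

The hinge pin in the blue bracket is stuck. First swivel the brass cover well aside to either side (at least 45 degrees) so that the bore behind it is open, then pick up the drift punch and push its thin tip into that bore to drive the pin out through the other side, until its head stands about 40 mm off the bracket. Afterwards draw the punch out and lay it gently flat on the bench, clear of the bracket; leave the pliers, the spanner and the brass slug where they are.

Things in the scene. Friction and masses are not known exactly. Their poses are not given: they have to be found in the camera images.
- hinge_bracket: Blue hinge bracket, fixed to the bench; origin on the bench under its middle. Its flat face at y -35 mm carries the brass cover, the other face is at y +35 mm. Lugs 60 mm wide along x, 100 mm high; foot plate 110x130x12 mm (to 30 mm in front of each face) with bolt heads to 19 mm. A steel strap 29 mm wide runs from the middle to x +165 mm, 80 mm high.
- bore_mouth (a point): Centre of the mouth of the pin bore, in the bracket's cover face. Round bore, 16 mm across with a 2 mm chamfer, level, 75 mm above the bench, right through the bracket; axes are the bracket's: +y points into the bore along its axis, -y out of the face, z up, x sideways along the face.
- cover_pivot (a point): The cover's pivot screw, in the plane of the bracket face, 35 mm straight below the bore mouth (same axes as bore_mouth). The screw head reaches 10 mm out of the face.
- cover_knob (a point): Centre of the black knob of the cover: 13 mm in diameter, its axis along the bracket's y, from 11.5 to 27.5 mm out of the bracket face, 78 mm from the pivot axis. With the cover upright it stands 118 mm above the bench, above the top of the bracket.
- cover (a joint): Swivel angle of the brass cover (26 to 32 mm wide, 4 mm thick, on the bracket face), rad. 0: upright, over the bore; positive: knob swung to the bracket's +x side, negative: to the -x side. Stops at +-1.5. Moves stiffly (about 2 N at the knob) and stays where it is left. Bore fully open beyond 0.75 either way.
- pin (a joint): How far the stuck steel pin (15 mm in diameter) has been driven out towards the bracket's +y, m. At 0 its head lies against the far lug and its tail is 12 mm inside the bore mouth (the tail lies 12 mm plus this value behind the mouth). Moves at about 9 to 11 N of push and stays where it is left; ends at 0.055. The punch's tip is long enough for about 0.05.
- pin_head (a point): Middle of the outer face of the pin's head (25 mm in diameter, 5 mm thick), on the bore axis on the side of the bracket away from the cover.
- punch_center (a point): Middle of the punch's thick body, on its axis. Steel drift punch lying flat on the bench (this point 8 mm above it): octagonal dark body 16 mm thick and about 90 mm long (45 mm either side of this point), with a red band near its rear end, and a bright thin round tip 9 mm in diameter, 62 mm long. +x points along the punch to its tip; z is up as it lies. 0.18 kg.
- punch_tip (a point): End of the punch's thin tip, on the axis, 106.5 mm from punch_center.
- pliers: Pliers with red handles, 202x64x15 mm, loose on the bench; a bystander. Origin under its centre.
- spanner_13: Steel spanner, 178x29x6 mm, loose on the bench; a bystander. Origin under its centre.
- brass_slug: Brass-coloured block, 28x28x24 mm, loose on the bench; a bystander. Origin under its centre.
- punch: The punch as a whole; origin on its underside, 8 mm below punch_center, same axes.
There are look-alikes about, which are no part of the job. Leave any pink look-alike of the punch alone.

How it is judged (in metres and radians):
On the way, in this order (a step that is already met when the one before it is completed fails the run):
1. the cover is swivelled aside (0.75 rad or more, either way) while the pin is still in place ((value of joint cover above 0.75 rad or value of joint cover below -0.75 rad) and value of joint pin below 0.01 m), for 0.1 s.
2. the pin is driven at least 35 mm out with the punch's tip in the bore behind it (value of joint pin above 0.035 m and y of punch_tip in the frame of bore_mouth above 0.042 m and distance between punch_tip and bore_mouth below 0.075 m), for 0.05 s.
At the end, for the whole second after the job is handed in: The cover is swivelled 0.75 rad or more to either side, the pin stands at least 35 mm out, and the punch lies still and flat on the bench top (centre less than 14 mm, tip less than 16 mm above it), its centre at least 60 mm from the bore mouth as seen from above ((value of joint cover above 0.75 rad or value of joint cover below -0.75 rad) and value of joint pin above 0.035 m and height (world z) of punch_center below 0.014 m and height (world z) of punch_tip below 0.016 m and horizontal distance between punch_center and bore_mouth above 0.06 m and linear speed of punch below 0.02 m/s); the robot touches nothing.
It fails at once if the pliers moved more than 30 mm (distance of pliers from where it was at the start of the episode above 0.03 m).
It fails at once if the spanner moved more than 30 mm (distance of spanner_13 from where it was at the start of the episode above 0.03 m).
It fails at once if the brass slug moved more than 30 mm (distance of brass_slug from where it was at the start of the episode above 0.03 m).
It fails at once if the punch dropped onto the bench (faster than 0.7 m/s within 50 mm of it) (linear speed of punch above 0.7 m/s and height (world z) of punch_center below 0.05 m).
It also fails if it takes over 64 s, if anything falls off the work surface, if the arm or the gripper's body presses on something with over 40 N, if the wrist force passes 120 N, or if a joint passes its speed limit or range.

## Working session

There is one attempt and no reset: what is moved stays moved. The work goes in short steps, Python scripts to look and compute and a tool call to move; the robot and the scene stay as the last step left them, time stands still between calls to the robot, and variables do not carry over. Pictures are saved under pics/ and viewed, at most 10 in all, crops included, and the job is handed in when it is done.

Besides the shell and the picture viewer there is one more tool, called by a JSON object that holds its "name" and its "arguments", one argument or row to a line. servo_tool: Moves the arm, as the interface text tells. Its arguments: {"type":"object","properties":{"deltas":{"type":"array","items":{"type":"object","properties":{"x":{"type":"number"},"y":{"type":"number"},"z":{"type":"number"},"rx":{"type":"number"},"ry":{"type":"number"},"rz":{"type":"number"},"gripper":{"type":"number"}}}},"newtons":{"type":"number"}},"required":["deltas"]}

```bash
mkdir -p pics; ls
cat > h.py <<'E'
import numpy as np, cv2
from scipy.spatial.transform import Rotation as R
from rig import r
def rot(o):
    o=np.array(o,float)
    return o if o.shape==(3,3) else R.from_euler('xyz',o).as_matrix()
def ray(c,px):
    p=cv2.undistortPoints(np.array(px,float).reshape(-1,1,2),np.array(c['mtx'],float),np.array(c['D'],float)).reshape(-1,2)
    return (rot(c['orientation'])@np.c_[p,np.ones(len(p))].T).T
def at_z(c,px,z):
    d=ray(c,px); e=np.array(c['eye'],float)
    return e+d*((z-e[2])/d[:,2])[:,None]
def proj(c,P):
    M=rot(c['orientation']).T; t=-M@np.array(c['eye'],float)
    return cv2.projectPoints(np.array(P,float).reshape(-1,1,3),cv2.Rodrigues(M)[0],t,np.array(c['mtx'],float),np.array(c['D'],float))[0].reshape(-1,2)
E
python3 - <<'E'
from h import *
for n in("top","scene"):
    c=r.camera_params(n); print(n,c)
    cv2.imwrite(f"pics/{n}0.png",r.grab_frame(n))
    for k in("hinge_bracket","punch","cover_knob","pin_head"):
        print(k,[(b['box'],round(b['conf'],2)) for b in r.recognise(k,n)][:4])
print(r.sense())
E
```

```text
pics
top {'mtx': array([[378.0714429 ,   0.        , 313.13471076],
       [  0.        , 378.0714429 , 194.87224414],
       [  0.        ,   0.        ,   1.        ]]), 'D': array([0.01669093, 0.        , 0.        , 0.        , 0.        ]), 'eye': array([ 493.6773866 ,   -8.28298842, 1093.72172927]), 'orientation': array([-3.06424657, -0.0185031 , -1.55436919])}
hinge_bracket [([238.1, 134.7, 55.1, 87.5], 0.59)]
punch [([369.7, 220.4, 14.1, 55.5], 0.73), ([212.1, 116.7, 48.3, 20.0], 0.73), ([362.5, 172.2, 49.1, 20.0], 0.61)]
cover_knob [([173.9, 163.0, 13.6, 15.3], 0.68), ([271.3, 195.1, 11.9, 9.7], 0.47)]
pin_head [([418.8, 123.1, 29.7, 66.6], 0.33), ([273.8, 198.4, 9.5, 6.2], 0.17)]
scene {'mtx': array([[515.18323925,   0.        , 316.48031165],
       [  0.        , 515.18323925, 200.00220673],
       [  0.        ,   0.        ,   1.        ]]), 'D': array([-0.12769251,  0.        ,  0.        ,  0.        ,  0.        ]), 'eye': array([ 138.19326937,  819.69046661, 1167.43016538]), 'orientation': array([-2.41517159, -0.00525668, -2.63982291])}
hinge_bracket []
punch [([211
[... 255 characters left out ...]
5], 0.4)]
{'clock': 0.5, 'qpos': array([ 1.33263537e+00,  3.52995770e-01,  1.63339573e+00, -1.33265883e-05,
        1.15521156e+00, -2.39306958e-03]), 'qvel': array([-0.00104761,  0.00112766, -0.00031791,  0.00059282,  0.00110546,
       -0.00082735]), 'joint_efforts': array([-1.54379475e-03, -6.04701161e+01, -3.42174661e+01, -5.48413573e-05,
        2.36530301e-03, -6.50593648e-06]), 'eef_pos': array([145.9936802 , 607.7106795 , 231.28544254]), 'tcp_rot': array([-3.14158222e+00,  1.21672368e-05,  2.90583015e+00]), 'contact_force': array([ 1.09459049, -0.46345699,  0.19755707]), 'wrist_torque': array([ 0.02591718, -0.04589686,  0.00584938]), 'grasp_force': 0.0, 'opening': 0.9997636741341828}
```

Run:
```python
import cv2
a=cv2.imread("pics/top0.png")[80:300,140:460]
b=cv2.imread("pics/scene0.png")[130:310,190:450]
cv2.imwrite("pics/top0c.png",cv2.resize(a,(800,550),interpolation=cv2.INTER_CUBIC))
cv2.imwrite("pics/scene0c.png",cv2.resize(b,(800,554),interpolation=cv2.INTER_CUBIC))
```

```text
(no output)
```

View pics/top0c.png

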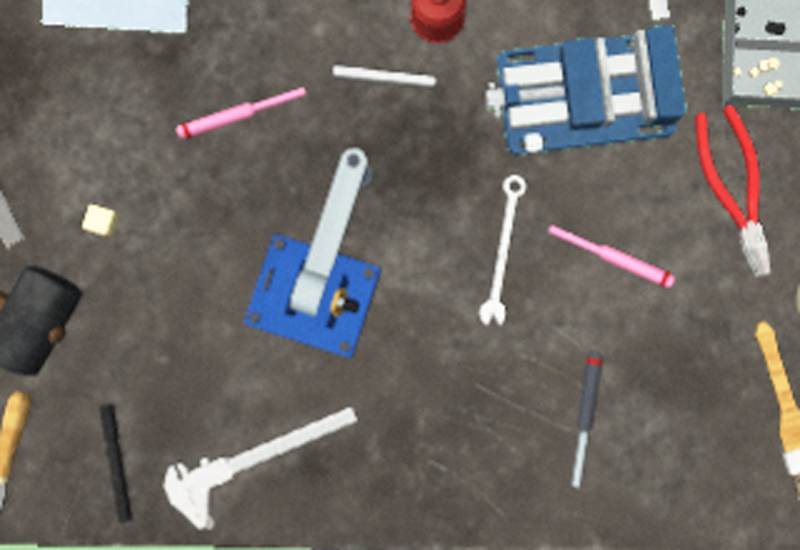

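View pics/scene0c.png

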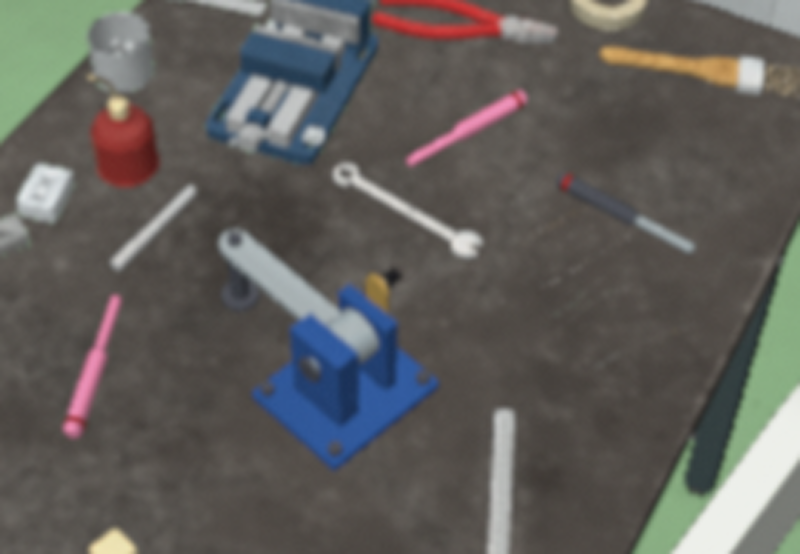

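The top view shows:
- The foot plate has crop corners near (275,235), (380,268), (350,357) and (245,322).
- The strap runs up the image.
- The cover and knob are on the right face, at about (345,300).
- The grey punch has its red end at (594,358) and its tip at (576,487).

The scene view confirms this, with the cover upright.

Run:
```python
from h import *
c=r.camera_params("top"); img=cv2.imread("pics/top0.png")
f=lambda L:[(x/2.5+140,y/2.5+80) for x,y in L]
hsv=cv2.cvtColor(img,cv2.COLOR_BGR2HSV)
m=((hsv[...,0]>105)&(hsv[...,0]<125)&(hsv[...,1]>150)).astype(np.uint8)*255
m[:, :230]=0; m[:,300:]=0; m[:165]=0; m[230:]=0
print('area',(m>0).sum())
rc=cv2.minAreaRect(cv2.findNonZero(m)); 
for L in (cv2.boxPoints(rc),f([(275,235),(380,268),(350,357),(245,322)])):
    P=at_z(c,L,12)[:,:2]; print(np.round(P,1).tolist(),'ctr',P.mean(0).round(1),[round(float(np.linalg.norm(P[i]-P[i-1])),1) for i in range(4)],
     [round(float(np.arctan2(*(P[i]-P[i-1])[::-1])),3) for i in range(4)])
# punch
P=at_z(c,f([(595,355),(576,487)]),8); d=P[1]-P[0]; print('punch',P.round(1),np.linalg.norm(d),np.arctan2(d[1],d[0]))
s=r.camera_params("scene"); g=lambda L:[(x*260/800+190,y*260/800+130) for x,y in L]
P=at_z(s,g([(565,180),(692,248)]),8); d=P[1]-P[0]; print('punch scene',P.round(1),np.linalg.norm(d),np.arctan2(d[1],d[0]))
P=at_z(s,g([(437,383),(335,467),(252,395)]),12);print('scene plate corners',P.round(1))
P=at_z(s,g([(396,275)]),118);print('knob end',P.round(1), at_z(c,f([(355,305)]),118))
```

```text
area 1189
[[534.2, 188.2], [638.2, 157.2], [599.7, 35.0], [496.1, 67.0]] ctr [567.  111.9] [127.1, 108.5, 128.1, 108.5] [1.266, -0.29, -1.876, 2.842]
[[634.7, 155.4], [598.9, 34.1], [496.4, 66.2], [534.2, 186.5]] ctr [566.  110.6] [105.2, 126.5, 107.4, 126.2] [-0.3, -1.858, 2.839, 1.266]
punch [[ 503.3 -214.6    8. ]
 [ 353.5 -193.3    8. ]] 151.35682680307272 3.0005341422920355
punch scene [[ 497.3 -213.3    8. ]
 [ 352.1 -191.4    8. ]] 146.8275980021769 2.9921787897813292
scene plate corners [[493.   71.5  12. ]
 [528.5 192.1  12. ]
 [630.5 162.7  12. ]]
knob end [[543.8  56.6 118. ]] [[549.71138136  54.96079255 118.        ]]
```

{"name": "servo_tool", "arguments": {
  "deltas": [
    {"x": 369, "y": -539, "z": 0, "rz": -1.63, "gripper": -1},
    {"x": 369, "y": -539, "z": 0, "rz": -1.63, "gripper": -1},
    {"x": 369, "y": -539, "z": 0, "rz": -1.63, "gripper": -1},
    {"x": 369, "y": -539, "z": 0, "rz": -1.63, "gripper": -1},
    {"x": 369, "y": -539, "z": 0, "rz": -1.63, "gripper": -1},
    {"x": 369, "y": -539, "z": 0, "rz": -1.63, "gripper": -1},
    {"x": 369, "y": -539, "z": 0, "rz": -1.63, "gripper": -1},
    {"x": 369, "y": -539, "z": 0, "rz": -1.63, "gripper": -1},
    {"x": 369, "y": -539, "z": 0, "rz": -1.63, "gripper": -1},
    {"x": 369, "y": -539, "z": 0, "rz": -1.63, "gripper": -1}
  ]
}}

```text
invalid input
```

{"name": "servo_tool", "arguments": {
  "deltas": [
    {"x": 35.0, "y": -35.0, "z": 0.0, "rx": 0.0, "ry": 0.0, "rz": -0.14, "gripper": -1.0},
    {"x": 70.0, "y": -70.0, "z": 0.0, "rx": 0.0, "ry": 0.0, "rz": -0.28, "gripper": -1.0}
  ],
  "newtons": 80
}}

```text
clock: 0.7
eef_pos: [216.0, 537.4, 231.1]
tcp_rot: [3.141, 0.0, 2.623]
contact_force: [1.1, -0.5, 0.2]
opening: 0.697
grasp_force: 0.0
```

{"name": "servo_tool", "arguments": {
  "deltas": [
    {"x": 299, "y": -469, "rz": -1.347, "gripper": -1},
    {"x": 299, "y": -469, "rz": -1.347, "gripper": -1},
    {"x": 299, "y": -469, "rz": -1.347, "gripper": -1},
    {"x": 299, "y": -469, "rz": -1.347, "gripper": -1},
    {"x": 299, "y": -469, "rz": -1.347, "gripper": -1},
    {"x": 299, "y": -469, "rz": -1.347, "gripper": -1},
    {"x": 299, "y": -469, "rz": -1.347, "gripper": -1},
    {"x": 299, "y": -469, "rz": -1.347, "gripper": -1},
    {"x": 299, "y": -469, "rz": -1.347, "gripper": -1},
    {"x": 299, "y": -469, "rz": -1.347, "gripper": -1}
  ]
}}

```text
invalid input
```

{"name": "servo_tool", "arguments": {
  "deltas": [
    {"x": 25, "y": -40, "rz": -0.13, "gripper": -1},
    {"x": 50, "y": -80, "rz": -0.26, "gripper": -1},
    {"x": 75, "y": -120, "rz": -0.39, "gripper": -1},
    {"x": 100, "y": -160, "rz": -0.52, "gripper": -1},
    {"x": 125, "y": -200, "rz": -0.65, "gripper": -1},
    {"x": 150, "y": -240, "rz": -0.78, "gripper": -1},
    {"x": 175, "y": -280, "rz": -0.91, "gripper": -1},
    {"x": 200, "y": -320, "rz": -1.04, "gripper": -1},
    {"x": 225, "y": -360, "rz": -1.17, "gripper": -1},
    {"x": 250, "y": -400, "rz": -1.3, "gripper": -1}
  ]
}}

```text
invalid input
```

{"name": "servo_tool", "arguments": {
  "deltas": [
    {"x": 25, "y": -40, "rz": -0.13, "gripper": -1},
    {"x": 50, "y": -80, "rz": -0.26, "gripper": -1},
    {"x": 75, "y": -120, "rz": -0.39, "gripper": -1},
    {"x": 100, "y": -160, "rz": -0.52, "gripper": -1},
    {"x": 125, "y": -200, "rz": -0.65, "gripper": -1},
    {"x": 150, "y": -240, "rz": -0.78, "gripper": -1},
    {"x": 175, "y": -280, "rz": -0.91, "gripper": -1},
    {"x": 200, "y": -320, "rz": -1.04, "gripper": -1},
    {"x": 225, "y": -360, "rz": -1.17, "gripper": -1},
    {"x": 250, "y": -400, "rz": -1.3, "gripper": -1}
  ],
  "newtons": 80
}}

```text
invalid input
```

Next I'll try all keys as floats, to find out which of missing keys, integers and row count is being refused.

{"name": "servo_tool", "arguments": {
  "deltas": [
    {"x": 25.0, "y": -40.0, "z": 0.0, "rx": 0.0, "ry": 0.0, "rz": -0.13, "gripper": -1.0},
    {"x": 50.0, "y": -80.0, "z": 0.0, "rx": 0.0, "ry": 0.0, "rz": -0.26, "gripper": -1.0},
    {"x": 75.0, "y": -120.0, "z": 0.0, "rx": 0.0, "ry": 0.0, "rz": -0.39, "gripper": -1.0},
    {"x": 100.0, "y": -160.0, "z": 0.0, "rx": 0.0, "ry": 0.0, "rz": -0.52, "gripper": -1.0},
    {"x": 125.0, "y": -200.0, "z": 0.0, "rx": 0.0, "ry": 0.0, "rz": -0.65, "gripper": -1.0}
  ],
  "newtons": 80
}}

```text
clock: 1.2
eef_pos: [341.7, 336.1, 231.5]
tcp_rot: [3.141, -0.0, 1.971]
contact_force: [1.6, 0.5, -0.1]
opening: 0.001
grasp_force: 0.0
```

{"name": "servo_tool", "arguments": {
  "deltas": [
    {"x": 174, "y": -269, "z": 0, "rx": 0, "ry": 0, "rz": -0.697, "gripper": -1},
    {"x": 174, "y": -269, "z": 0, "rx": 0, "ry": 0, "rz": -0.697, "gripper": -1},
    {"x": 174, "y": -269, "z": 0, "rx": 0, "ry": 0, "rz": -0.697, "gripper": -1},
    {"x": 174, "y": -269, "z": 0, "rx": 0, "ry": 0, "rz": -0.697, "gripper": -1},
    {"x": 174, "y": -269, "z": 0, "rx": 0, "ry": 0, "rz": -0.697, "gripper": -1},
    {"x": 174, "y": -269, "z": 0, "rx": 0, "ry": 0, "rz": -0.697, "gripper": -1},
    {"x": 174, "y": -269, "z": 0, "rx": 0, "ry": 0, "rz": -0.697, "gripper": -1}
  ]
}}

```text
clock: 1.9
eef_pos: [517.0, 65.4, 231.6]
tcp_rot: [3.14, 0.0, 1.276]
contact_force: [0.4, 0.1, 0.6]
opening: -0.0
grasp_force: 0.0
```

Run:
```python
from h import *
c=r.camera_params("wrist"); im=r.grab_frame("wrist"); cv2.imwrite("pics/w1.png",im)
print(r.sense()['eef_pos'],c['eye'],c['orientation'])
k=[[549,61,118],[555,79.5,75],[548.6,58.4,118]]
print(proj(c,k).round(), [(b['box'],b['conf']) for b in r.recognise("cover_knob","wrist")])
```

```text
[517.78121171  64.51865543 231.54356282] [538.81852147 137.80288851 375.37555554] [ 2.83716196e+00 -1.30660183e-03 -2.94647902e-01]
[[360. 186.]
 [356. 155.]
 [360. 189.]] [([342.7, 159.6, 37.6, 37.9], 0.64), ([317.3, 350.7, 10.8, 9.9], 0.27)]
```

View pics/w1.png

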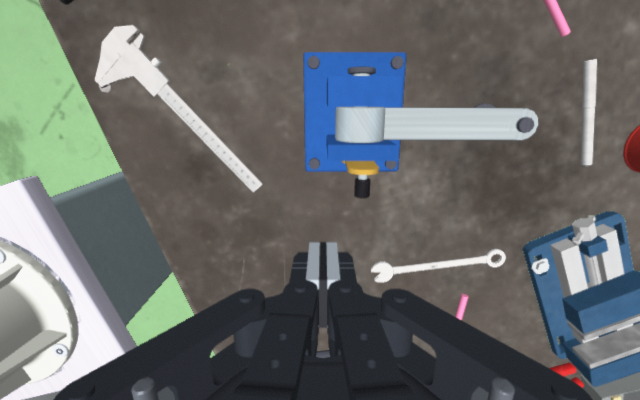

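The knob appears at about (362,187), against a prediction of (360,186). The yaw is aligned too, so the bracket pose is good. I'll descend next.

{"name": "servo_tool", "arguments": {
  "deltas": [
    {"x": 0, "y": 0, "z": -50, "rx": 0, "ry": 0, "rz": 0, "gripper": -1},
    {"x": 0, "y": 0, "z": -95, "rx": 0, "ry": 0, "rz": 0, "gripper": -1},
    {"x": 0, "y": 0, "z": -126, "rx": 0, "ry": 0, "rz": 0, "gripper": -1},
    {"x": 0, "y": 0, "z": -126, "rx": 0, "ry": 0, "rz": 0, "gripper": -1}
  ]
}}

```text
clock: 2.4
eef_pos: [511.4, 69.2, 101.8]
tcp_rot: [-3.135, 0.003, 1.279]
contact_force: [0.3, -0.7, 0.8]
opening: 0.001
grasp_force: 0.0
```

{"name": "servo_tool", "arguments": {
  "deltas": [
    {"x": 9.6, "y": -2.9, "z": 0, "rx": 0, "ry": 0, "rz": 0, "gripper": -1},
    {"x": 24, "y": -7, "z": -2, "rx": 0, "ry": 0, "rz": 0, "gripper": -1},
    {"x": 38.5, "y": -11.5, "z": -6, "rx": 0, "ry": 0, "rz": 0, "gripper": -1},
    {"x": 52, "y": -15.5, "z": -14, "rx": 0, "ry": 0, "rz": 0, "gripper": -1},
    {"x": 63, "y": -19, "z": -24, "rx": 0, "ry": 0, "rz": 0, "gripper": -1},
    {"x": 72, "y": -22, "z": -36, "rx": 0, "ry": 0, "rz": 0, "gripper": -1},
    {"x": 76, "y": -23, "z": -43, "rx": 0, "ry": 0, "rz": 0, "gripper": -1},
    {"x": 79, "y": -24, "z": -50, "rx": 0, "ry": 0, "rz": 0, "gripper": -1},
    {"x": 81, "y": -24.5, "z": -50, "rx": 0, "ry": 0, "rz": 0, "gripper": -1}
  ]
}}

```text
clock: 3.3
eef_pos: [594.2, 44.2, 53.4]
tcp_rot: [-3.137, 0.001, 1.279]
contact_force: [-6.5, 3.9, -4.5]
opening: -0.001
grasp_force: 3.5
```

{"name": "servo_tool", "arguments": {
  "deltas": [
    {"x": -15, "y": 3, "z": 0, "rx": 0, "ry": 0, "rz": 0, "gripper": -1},
    {"x": -20, "y": -10, "z": 30, "rx": 0, "ry": 0, "rz": 0, "gripper": -1},
    {"x": -30, "y": -50, "z": 65, "rx": 0, "ry": 0, "rz": 0.1, "gripper": -1},
    {"x": -45, "y": -90, "z": 90, "rx": 0, "ry": 0, "rz": 0.2, "gripper": -0.3},
    {"x": -60, "y": -135, "z": 100, "rx": 0, "ry": 0, "rz": 0.3, "gripper": -0.3},
    {"x": -60, "y": -135, "z": 100, "rx": 0, "ry": 0, "rz": 0.3, "gripper": -0.3}
  ]
}}

```text
clock: 3.9
eef_pos: [535.7, -95.0, 157.8]
tcp_rot: [3.138, 0.002, 1.58]
contact_force: [0.4, -0.1, -0.4]
opening: 0.354
grasp_force: 0.0
```

Run:
```python
from h import *
c=r.camera_params("wrist"); im=r.grab_frame("wrist"); cv2.imwrite("pics/w2.png",im)
print(r.sense()['eef_pos'],c['eye'],c['orientation'])
th=-.295; ex=np.array([np.cos(th),np.sin(th),0]); ey=np.array([-np.sin(th),np.cos(th),0]); B=np.array([555,79.5,75])
print('bore',proj(c,[B]).round(), 'corners',proj(c,[B+ey*35+[0,0,-63]+ex*a*55+ey*b*65 for a in(-1,1) for b in(-1,1)]).round().tolist())
for a in (.8,1.0,1.2): print(a,proj(c,[B-ey*27.5+[0,0,-35+78*np.cos(a)]+ex*78*np.sin(a)]).round())
print([(b['box'],b['conf']) for b in r.recognise("cover_knob","wrist")],[(b['box'],b['conf']) for b in r.recognise("punch","wrist")])
print(proj(c,[[457.5,-208,8],[503,-214.6,8],[353,-193,8]]))
```

```text
[535.95890607 -93.24711349 156.87502101] [534.27401175 -19.03798365 301.42705595] [ 2.83538288 -0.00318638  0.00924883]
bore [[357. -72.]] corners [[272.0, -13.0], [320.0, -213.0], [400.0, 32.0], [464.0, -154.0]]
0.8 [[437.  -0.]]
1.0 [[444.  11.]]
1.2 [[446.  20.]]
[([439.9, 0.2, 25.9, 14.1], 0.62)] [([367.0, 241.1, 67.6, 110.2], 0.9), ([304.5, 0.3, 251.0, 32.4], 0.65), ([148.3, 265.4, 148.7, 31.1], 0.59), ([329.7, 169.6, 170.0, 46.9], 0.4), ([431.7, 389.2, 25.1, 10.8], 0.39)]
[[248.43240986 283.22597172]
 [291.05541492 288.88897849]
 [149.06877694 269.89154021]]
```

View pics/w2.png

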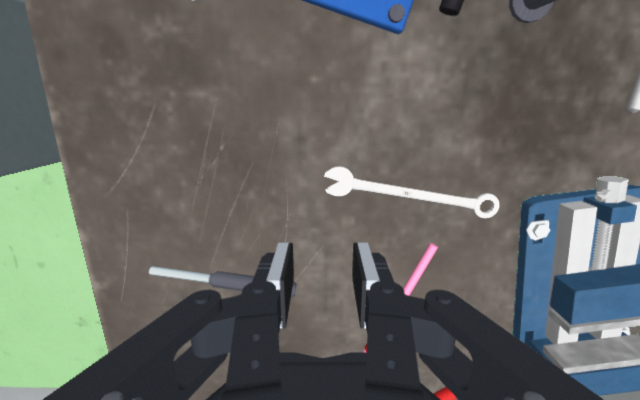

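{"name": "servo_tool", "arguments": {
  "deltas": [
    {"x": -8, "y": -12, "z": 0, "rx": 0, "ry": 0, "rz": 0.14, "gripper": 0},
    {"x": -16, "y": -24, "z": 0, "rx": 0, "ry": 0, "rz": 0.28, "gripper": 0},
    {"x": -24, "y": -36, "z": 0, "rx": 0, "ry": 0, "rz": 0.42, "gripper": 0},
    {"x": -32, "y": -48, "z": 0, "rx": 0, "ry": 0, "rz": 0.56, "gripper": 0},
    {"x": -40, "y": -60, "z": -10, "rx": 0, "ry": 0, "rz": 0.7, "gripper": 0},
    {"x": -50, "y": -75, "z": -20, "rx": 0, "ry": 0, "rz": 0.84, "gripper": 0},
    {"x": -60, "y": -90, "z": -35, "rx": 0, "ry": 0, "rz": 0.98, "gripper": 0},
    {"x": -70, "y": -105, "z": -50, "rx": 0, "ry": 0, "rz": 1.12, "gripper": 0},
    {"x": -79, "y": -115, "z": -65, "rx": 0, "ry": 0, "rz": 1.26, "gripper": 0},
    {"x": -79, "y": -115, "z": -75, "rx": 0, "ry": 0, "rz": 1.42, "gripper": 0}
  ]
}}

```text
clock: 5.05
eef_pos: [456.1, -205.1, 78.7]
tcp_rot: [3.141, -0.002, 2.994]
contact_force: [0.7, 0.9, -0.2]
opening: 0.5
grasp_force: 0.0
```

Run:
```python
from h import *
c=r.camera_params("wrist"); im=r.grab_frame("wrist"); cv2.imwrite("pics/w3.png",im)
s=r.sense();print(s['eef_pos'],s['tcp_rot'],s['qpos'])
p=np.array([457.5,-208,8]);d=np.array([-.99,.14,0])
print(proj(c,[p-45*d,p,p+44.5*d,p+106.5*d]).round(1).tolist())
```

```text
[ 455.92916242 -204.47448916   77.62701149] [ 3.14046511 -0.00336991  3.00397811] [-4.24677240e-01  3.74641888e-01  2.01974855e+00  1.86549640e-04
  7.50753494e-01 -1.85799375e+00]
[[320.6, 268.2], [320.1, 213.1], [319.5, 151.9], [318.6, 53.3]]
```

View pics/w3.png

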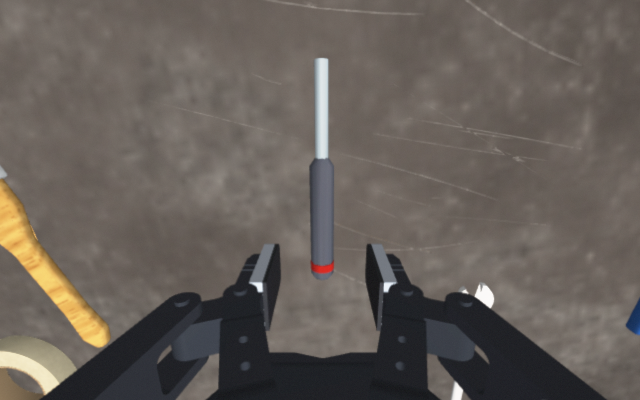

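Run:
```python
from h import *
c=r.camera_params("wrist")
P=at_z(c,[(321.5,278.5),(321,158),(321,58)],8);print(P.round(1)); d=(P[2]-P[0]);L=np.linalg.norm(d);print(L,np.arctan2(d[1],d[0]),P[2]-d/L*106.5,P[0]+d/L*45)
```

```text
[[ 510.2 -213.7    8. ]
 [ 417.3 -201.1    8. ]
 [ 354.7 -192.3    8. ]]
156.92090269102934 3.004893754660565 [ 460.25553646 -206.81795275    8.        ] [ 465.62586888 -207.55667844    8.        ]
```

{"name": "servo_tool", "arguments": {
  "deltas": [
    {"x": 4.5, "y": -2.5, "z": -35, "rx": 0, "ry": 0, "rz": 0, "gripper": 0},
    {"x": 4.5, "y": -2.5, "z": -60, "rx": 0, "ry": 0, "rz": 0, "gripper": 0},
    {"x": 4.5, "y": -2.5, "z": -73, "rx": 0, "ry": 0, "rz": 0, "gripper": 0},
    {"x": 4.5, "y": -2.5, "z": -73, "rx": 0, "ry": 0, "rz": 0, "gripper": 0},
    {"x": 4.5, "y": -2.5, "z": -73, "rx": 0, "ry": 0, "rz": 0, "gripper": 0}
  ]
}}

```text
clock: 5.6
eef_pos: [462.0, -207.9, 7.6]
tcp_rot: [3.142, -0.0, 2.988]
contact_force: [0.3, -0.1, 0.2]
opening: 0.5
grasp_force: 0.0
```

{"name": "servo_tool", "arguments": {
  "deltas": [
    {"x": -1, "y": 0.5, "z": -6, "rx": 0, "ry": 0, "rz": 0.015, "gripper": 0},
    {"x": -1, "y": 0.5, "z": -6, "rx": 0, "ry": 0, "rz": 0.015, "gripper": 0},
    {"x": -1, "y": 0.5, "z": -6, "rx": 0, "ry": 0, "rz": 0.015, "gripper": -1},
    {"x": -1, "y": 0.5, "z": -6, "rx": 0, "ry": 0, "rz": 0.015, "gripper": -1},
    {"x": -1, "y": 0.5, "z": -6, "rx": 0, "ry": 0, "rz": 0.015, "gripper": -1},
    {"x": -1, "y": 0.5, "z": -6, "rx": 0, "ry": 0, "rz": 0.015, "gripper": -1},
    {"x": -1, "y": 0.5, "z": -6, "rx": 0, "ry": 0, "rz": 0.015, "gripper": -1},
    {"x": -1, "y": 0.5, "z": -6, "rx": 0, "ry": 0, "rz": 0.015, "gripper": -1}
  ],
  "newtons": 90
}}

```text
clock: 6.4
eef_pos: [460.7, -207.9, 2.1]
tcp_rot: [-3.141, 0.001, 3.003]
contact_force: [-1.5, 1.4, 8.8]
opening: 0.157
grasp_force: 88.6
```

{"name": "servo_tool", "arguments": {
  "deltas": [
    {"x": 0, "y": 0, "z": 20, "rx": 0, "ry": 0, "rz": 0, "gripper": -1},
    {"x": 2, "y": 8, "z": 50, "rx": 0, "ry": 0, "rz": -0.1, "gripper": -1},
    {"x": 6, "y": 20, "z": 80, "rx": 0, "ry": 0, "rz": -0.24, "gripper": -1},
    {"x": 12, "y": 35, "z": 88, "rx": 0, "ry": 0, "rz": -0.38, "gripper": -1},
    {"x": 18, "y": 50, "z": 88, "rx": 0, "ry": 0, "rz": -0.52, "gripper": -1},
    {"x": 24, "y": 65, "z": 88, "rx": 0, "ry": 0, "rz": -0.66, "gripper": -1},
    {"x": 30, "y": 80, "z": 88, "rx": 0, "ry": 0, "rz": -0.8, "gripper": -1},
    {"x": 36, "y": 95, "z": 88, "rx": 0, "ry": 0, "rz": -0.94, "gripper": -1},
    {"x": 40, "y": 105, "z": 88, "rx": 0, "ry": 0, "rz": -1.08, "gripper": -1},
    {"x": 45, "y": 120, "z": 88, "rx": 0, "ry": 0, "rz": -1.22, "gripper": -1}
  ]
}}

```text
clock: 7.4
eef_pos: [505.4, -87.5, 89.4]
tcp_rot: [-3.141, 0.0, 1.778]
contact_force: [-0.2, -0.4, -1.1]
opening: 0.162
grasp_force: 88.4
```

{"name": "servo_tool", "arguments": {
  "deltas": [
    {"x": 2, "y": 8, "z": 0, "rx": 0, "ry": 0, "rz": -0.13, "gripper": -1},
    {"x": 4, "y": 15, "z": 0, "rx": 0, "ry": 0, "rz": -0.26, "gripper": -1},
    {"x": 6, "y": 20, "z": 0, "rx": 0, "ry": 0, "rz": -0.39, "gripper": -1},
    {"x": 8, "y": 25, "z": 0, "rx": 0, "ry": 0, "rz": -0.502, "gripper": -1},
    {"x": 8, "y": 25, "z": 0, "rx": 0, "ry": 0, "rz": -0.502, "gripper": -1},
    {"x": 8, "y": 25, "z": 0, "rx": 0, "ry": 0, "rz": -0.502, "gripper": -1}
  ]
}}

```text
clock: 8.0
eef_pos: [513.3, -62.8, 89.3]
tcp_rot: [-3.141, 0.0, 1.285]
contact_force: [-0.0, 0.3, -2.4]
opening: 0.163
grasp_force: 88.4
```

```bash
cat >> h.py <<'E'
th=-.29; ex=np.array([np.cos(th),np.sin(th),0]); ey=np.array([-np.sin(th),np.cos(th),0]); B=np.array([555,79.5,75.])
E
python3 - <<'E'
from h import *
c=r.camera_params("wrist"); im=r.grab_frame("wrist"); cv2.imwrite("pics/w4.png",im)
s=r.sense();print(s['eef_pos'],s['tcp_rot'],s['opening'])
print('corners',proj(c,[B+ey*35+[0,0,-63]+ex*a*55+ey*b*65 for a in(-1,1) for b in(-1,1)]).round().tolist())
print('lug top face edge',proj(c,[B+[0,0,25]-ex*30,B+[0,0,25]+ex*30]).round(1).tolist())
T=R.from_euler('xyz',s['tcp_rot']).as_matrix(); p=s['eef_pos']-6*T[:,2]
print('tip',p+106.5*T[:,0],proj(c,[p+106.5*T[:,0],p+44.5*T[:,0]]).round(1))
E
```

```text
[513.28037915 -62.96710412  89.26230635] [-3.14136503e+00  1.17917328e-04  1.28484421e+00] 0.16232206889915185
corners [[236.0, 29.0], [219.0, -240.0], [409.0, 30.0], [428.0, -239.0]]
lug top face edge [[234.5, -122.0], [410.1, -121.2]]
tip [543.32245416  39.20859882  95.24974796] [[322.7  17.5]
 [322.7 172.5]]
```

View pics/w4.png

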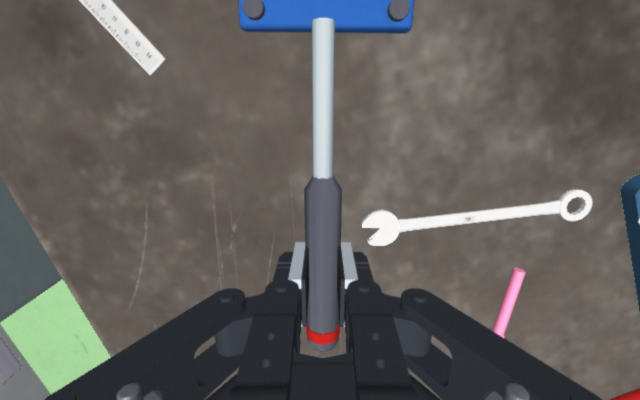

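Run:
```python
from h import *
c=r.camera_params("wrist"); im=cv2.imread("pics/w4.png"); hsv=cv2.cvtColor(im,cv2.COLOR_BGR2HSV)
m=(hsv[...,0]>105)&(hsv[...,0]<125)&(hsv[...,1]>150); m[60:]=0; m[:,500:]=0
for y in(2,12,20,24,26,28,30,31,32): 
    x=np.where(m[y])[0]; print(y,x.min() if len(x) else None,x.max() if len(x) else None,hsv[y,290].tolist())
xs=[x for x in range(255,400,6) if not 305<x<340]; ys=[np.where(m[:,x])[0].max() for x in xs]; print(np.polyfit(xs,ys,1))
for z in (0,12): print(z,proj(c,[B+ey*35+[0,0,z-75]+ex*a*55-ey*65 for a in(-1,1)]).round(1).tolist())
```

```text
2 239 413 [108, 191, 198]
12 239 412 [108, 187, 199]
20 240 411 [108, 188, 197]
24 240 411 [108, 186, 191]
26 241 410 [108, 189, 170]
28 242 410 [108, 190, 133]
30 246 408 [108, 186, 93]
31 336 406 [110, 136, 88]
32 None None [120, 29, 89]
[9.55610358e-03 2.73924168e+01]
0 [[240.2, 32.6], [404.3, 33.3]]
12 [[235.4, 28.8], [409.0, 29.6]]
```

{"name": "servo_tool", "arguments": {
  "deltas": [
    {"x": 1, "y": -0.3, "z": -20.2, "rx": 0, "ry": 0, "rz": -0.007, "gripper": -1},
    {"x": 1, "y": -0.3, "z": -20.2, "rx": 0, "ry": 0, "rz": -0.007, "gripper": -1},
    {"x": 1, "y": -0.3, "z": -20.2, "rx": 0, "ry": 0, "rz": -0.007, "gripper": -1},
    {"x": 5.5, "y": 14, "z": -20.2, "rx": 0, "ry": 0, "rz": -0.007, "gripper": -1},
    {"x": 9.7, "y": 28.4, "z": -20.2, "rx": 0, "ry": 0, "rz": -0.007, "gripper": -1},
    {"x": 11.2, "y": 33.2, "z": -20.2, "rx": 0, "ry": 0, "rz": -0.007, "gripper": -1},
    {"x": 11.2, "y": 33.2, "z": -20.2, "rx": 0, "ry": 0, "rz": -0.007, "gripper": -1}
  ]
}}

```text
clock: 8.75
eef_pos: [525.2, -28.4, 69.4]
tcp_rot: [3.141, -0.0, 1.277]
contact_force: [0.6, 0.3, -1.7]
opening: 0.154
grasp_force: 88.4
```

Run:
```python
from h import *
c=r.camera_params("wrist"); im=r.grab_frame("wrist"); cv2.imwrite("pics/w5.png",im[:300,120:540])
s=r.sense();print(s['eef_pos'],s['tcp_rot'],s['contact_force'])
B=np.array([557.5,80.4,75.])
T=R.from_euler('xyz',s['tcp_rot']).as_matrix(); p=s['eef_pos']-6*T[:,2]; t=p+106.5*T[:,0]
print('tip',t,'rel',(t-B)@ex,(t-B)@ey,t[2]-75)
print('lug edge',proj(c,[B+[0,0,25]-ex*30,B+[0,0,25]+ex*30]).round(1).tolist(),'tip px',proj(c,[t]).round(1))
```

```text
[524.92491524 -28.9128428   69.27347841] [3.14130797e+00 1.77336984e-05 1.27644037e+00] [ 0.14613276  0.13220904 -1.62648759]
tip [555.82147134  73.00710365  75.27158953] rel 0.5055753510961916 -7.564176655134029 0.2715895276636786
lug edge [[224.1, -26.7], [417.1, -27.6]] tip px [[322.3  18.9]]
```

View pics/w5.png

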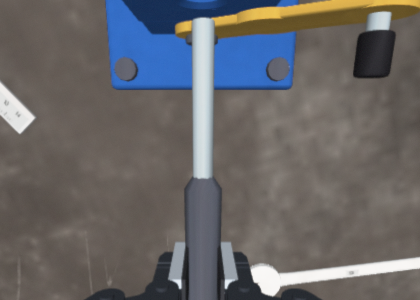

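Tip (203 in the crop) lies midway between the bolts (126 and 278), and the cover is well aside. Advancing.

{"name": "servo_tool", "arguments": {
  "deltas": [
    {"x": 2.3, "y": 7.7, "z": 0, "rx": 0, "ry": 0, "rz": 0, "gripper": -1},
    {"x": 4.1, "y": 13.4, "z": 0, "rx": 0, "ry": 0, "rz": 0, "gripper": -1},
    {"x": 4.9, "y": 16.3, "z": 0, "rx": 0, "ry": 0, "rz": 0, "gripper": -1},
    {"x": 4.9, "y": 16.3, "z": 0, "rx": 0, "ry": 0, "rz": 0, "gripper": -1}
  ]
}}

```text
clock: 9.2
eef_pos: [529.8, -12.9, 69.1]
tcp_rot: [3.142, -0.0, 1.275]
contact_force: [-0.2, 0.1, -1.2]
opening: 0.159
grasp_force: 88.4
```

{"name": "servo_tool", "arguments": {
  "deltas": [
    {"x": 1.5, "y": 4.8, "z": 0, "rx": 0, "ry": 0, "rz": 0, "gripper": -1},
    {"x": 2.9, "y": 9.6, "z": 0, "rx": 0, "ry": 0, "rz": 0, "gripper": -1},
    {"x": 4.4, "y": 14.4, "z": 0, "rx": 0, "ry": 0, "rz": 0, "gripper": -1},
    {"x": 5.8, "y": 19.1, "z": 0, "rx": 0, "ry": 0, "rz": 0, "gripper": -1}
  ]
}}

```text
clock: 9.6
eef_pos: [534.9, 4.8, 68.9]
tcp_rot: [-3.141, 0.002, 1.275]
contact_force: [-1.2, -8.7, -1.0]
opening: 0.159
grasp_force: 88.5
```

{"name": "servo_tool", "arguments": {
  "deltas": [
    {"x": 1.7, "y": 5.7, "z": 0, "rx": 0, "ry": 0, "rz": 0, "gripper": -1},
    {"x": 3.5, "y": 11.5, "z": 0, "rx": 0, "ry": 0, "rz": 0, "gripper": -1},
    {"x": 5.2, "y": 17.2, "z": 0, "rx": 0, "ry": 0, "rz": 0, "gripper": -1},
    {"x": 7, "y": 23, "z": 0, "rx": 0, "ry": 0, "rz": 0, "gripper": -1},
    {"x": 7.8, "y": 25.8, "z": 0, "rx": 0, "ry": 0, "rz": 0, "gripper": -1},
    {"x": 7.8, "y": 25.8, "z": 0, "rx": 0, "ry": 0, "rz": 0, "gripper": -1}
  ]
}}

```text
clock: 10.2
eef_pos: [542.8, 31.0, 68.9]
tcp_rot: [-3.141, 0.002, 1.275]
contact_force: [0.1, -5.8, -1.3]
opening: 0.157
grasp_force: 88.5
```

```bash
cat > chk.py <<'E'
from h import *
s=r.sense();print(s['clock'],s['eef_pos'],s['contact_force'])
B=np.array([557.5,80.4,75.])
T=R.from_euler('xyz',s['tcp_rot']).as_matrix(); t=s['eef_pos']-6*T[:,2]+106.5*T[:,0]
print('rel',(t-B)@ex,(t-B)@ey,t[2]-75)
for n in("scene","top"):
    c=r.camera_params(n); im=r.grab_frame(n); cv2.imwrite(f"pics/{n}_{s['clock']:.1f}.png",im)
    for v in(0,.03,.04,.05): print(n,v,proj(c,[B+ey*(75+1000*v)]).round(1))
E
python3 chk.py
python3 - <<'E'
import cv2,glob
a=cv2.imread(sorted(glob.glob('pics/scene_*'))[-1])[190:290,250:370]
b=cv2.imread(sorted(glob.glob('pics/top_*'))[-1])[150:250,210:330]
cv2.imwrite('pics/m1.png',cv2.resize(cv2.hconcat([a,b]),(800,333),interpolation=cv2.INTER_CUBIC))
E
```

```text
10.2 [542.82842523  31.01203892  68.90161052] [ 0.12378992 -5.82929162 -1.25894642]
rel 0.66631875353049 54.98669812202991 -0.26916609763566157
scene 0 [[289.3 249.5]]
scene 0.03 [[280.8 256. ]]
scene 0.04 [[277.9 258.2]]
scene 0.05 [[275.  260.5]]
top 0 [[247.1 191.5]]
top 0.03 [[236.5 188.1]]
top 0.04 [[232.9 187. ]]
top 0.05 [[229.4 185.9]]
```

View pics/m1.png

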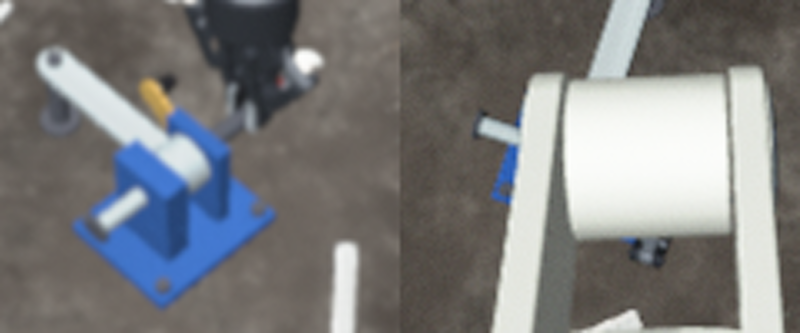

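{"name": "servo_tool", "arguments": {
  "deltas": [
    {"x": 0.5, "y": 1.8, "z": 0, "rx": 0, "ry": 0, "rz": 0, "gripper": -1},
    {"x": 1, "y": 3.2, "z": 0, "rx": 0, "ry": 0, "rz": 0, "gripper": -1},
    {"x": 1, "y": 3.2, "z": 0, "rx": 0, "ry": 0, "rz": 0, "gripper": -1}
  ]
}}

```text
clock: 10.6
eef_pos: [543.7, 33.8, 68.9]
tcp_rot: [-3.141, 0.002, 1.275]
contact_force: [-1.8, -7.2, -2.0]
opening: 0.162
grasp_force: 88.5
```

```bash
python3 chk.py
python3 - <<'E'
import cv2,glob
a=cv2.imread('pics/scene_10.5.png' if glob.glob('pics/scene_10.5.png') else sorted(glob.glob('pics/scene_*'))[-1])[230:270,260:310]
b=cv2.imread(sorted(glob.glob('pics/top_*'))[-1])[170:210,220:270]
cv2.imwrite('pics/m2.png',cv2.resize(cv2.hconcat([a,b]),(800,320),interpolation=cv2.INTER_CUBIC))
E
```

```text
10.6 [543.67757537  33.84517211  68.88831593] [-1.7517318  -7.23755169 -2.02912006]
rel 0.6821717991872465 57.94631883752146 -0.3198935817035533
scene 0 [[289.3 249.5]]
scene 0.03 [[280.8 256. ]]
scene 0.04 [[277.9 258.2]]
scene 0.05 [[275.  260.5]]
top 0 [[247.1 191.5]]
top 0.03 [[236.5 188.1]]
top 0.04 [[232.9 187. ]]
top 0.05 [[229.4 185.9]]
```

View pics/m2.png

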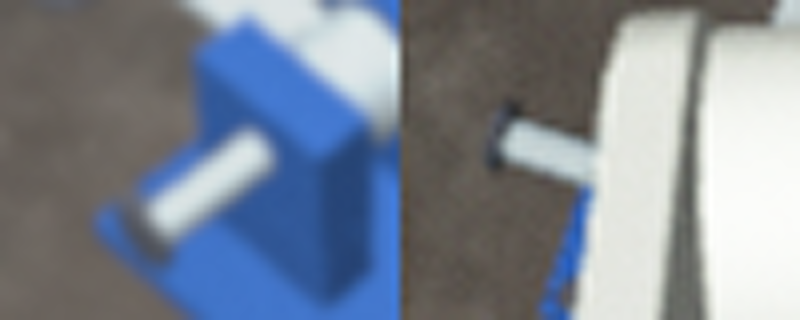

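{"name": "servo_tool", "arguments": {
  "deltas": [
    {"x": -2.9, "y": -9.6, "z": 0, "rx": 0, "ry": 0, "rz": 0, "gripper": -1},
    {"x": -7, "y": -23, "z": 0, "rx": 0, "ry": 0, "rz": 0, "gripper": -1},
    {"x": -11.6, "y": -38.3, "z": 0, "rx": 0, "ry": 0, "rz": 0, "gripper": -1},
    {"x": -17.4, "y": -57.4, "z": 0, "rx": 0, "ry": 0, "rz": 0, "gripper": -1},
    {"x": -23.3, "y": -76.6, "z": 0, "rx": 0, "ry": 0, "rz": 0, "gripper": -1},
    {"x": -29, "y": -96, "z": 5, "rx": 0, "ry": 0, "rz": 0, "gripper": -1},
    {"x": -35, "y": -110, "z": 15, "rx": 0, "ry": 0, "rz": 0.12, "gripper": -1},
    {"x": -40, "y": -125, "z": 20, "rx": 0, "ry": 0, "rz": 0.25, "gripper": -1},
    {"x": -45, "y": -140, "z": 20, "rx": 0, "ry": 0, "rz": 0.39, "gripper": -1},
    {"x": -50, "y": -155, "z": 20, "rx": 0, "ry": 0, "rz": 0.53, "gripper": -1}
  ]
}}

```text
clock: 11.7
eef_pos: [493.5, -121.8, 89.4]
tcp_rot: [3.141, 0.0, 1.81]
contact_force: [0.3, -0.5, -0.9]
opening: 0.158
grasp_force: 88.4
```

{"name": "servo_tool", "arguments": {
  "deltas": [
    {"x": -4, "y": -10, "z": 0, "rx": 0, "ry": 0, "rz": 0.14, "gripper": -1},
    {"x": -8, "y": -20, "z": 0, "rx": 0, "ry": 0, "rz": 0.28, "gripper": -1},
    {"x": -12, "y": -30, "z": 0, "rx": 0, "ry": 0, "rz": 0.42, "gripper": -1},
    {"x": -16, "y": -40, "z": 0, "rx": 0, "ry": 0, "rz": 0.56, "gripper": -1},
    {"x": -20, "y": -50, "z": 0, "rx": 0, "ry": 0, "rz": 0.7, "gripper": -1},
    {"x": -24, "y": -60, "z": -10, "rx": 0, "ry": 0, "rz": 0.84, "gripper": -1},
    {"x": -28, "y": -70, "z": -20, "rx": 0, "ry": 0, "rz": 0.98, "gripper": -1},
    {"x": -32, "y": -80, "z": -35, "rx": 0, "ry": 0, "rz": 1.12, "gripper": -1},
    {"x": -33, "y": -87, "z": -50, "rx": 0, "ry": 0, "rz": 1.2, "gripper": -1},
    {"x": -33, "y": -87, "z": -60, "rx": 0, "ry": 0, "rz": 1.2, "gripper": -1}
  ]
}}

```text
clock: 12.7
eef_pos: [460.2, -208.5, 28.3]
tcp_rot: [3.142, -0.0, 3.004]
contact_force: [0.4, -0.5, -1.6]
opening: 0.157
grasp_force: 88.4
```

{"name": "servo_tool", "arguments": {
  "deltas": [
    {"x": 0, "y": 0, "z": -10, "rx": 0, "ry": 0, "rz": 0, "gripper": -1},
    {"x": 0, "y": 0, "z": -18, "rx": 0, "ry": 0, "rz": 0, "gripper": -1},
    {"x": 0, "y": 0, "z": -23, "rx": 0, "ry": 0, "rz": 0, "gripper": -1},
    {"x": 0, "y": 0, "z": -25.5, "rx": 0, "ry": 0, "rz": 0, "gripper": -1},
    {"x": 0, "y": 0, "z": -25.5, "rx": 0, "ry": 0, "rz": 0, "gripper": -1}
  ]
}}

```text
clock: 13.2
eef_pos: [461.3, -207.0, 3.4]
tcp_rot: [3.142, -0.0, 3.005]
contact_force: [0.1, -0.1, -1.8]
opening: 0.156
grasp_force: 88.4
```

{"name": "servo_tool", "arguments": {
  "deltas": [
    {"x": 0, "y": 0, "z": -1.2, "rx": 0, "ry": 0, "rz": 0, "gripper": -1},
    {"x": 0, "y": 0, "z": -1.2, "rx": 0, "ry": 0, "rz": 0, "gripper": -1},
    {"x": 0, "y": 0, "z": -1.2, "rx": 0, "ry": 0, "rz": 0, "gripper": -0.6},
    {"x": 0, "y": 0, "z": -1.2, "rx": 0, "ry": 0, "rz": 0, "gripper": -0.3},
    {"x": 0, "y": 0, "z": -1.2, "rx": 0, "ry": 0, "rz": 0, "gripper": 0},
    {"x": 0, "y": 0, "z": -1.2, "rx": 0, "ry": 0, "rz": 0, "gripper": 0},
    {"x": 0, "y": 0, "z": 20, "rx": 0, "ry": 0, "rz": 0, "gripper": 0},
    {"x": 0, "y": 0, "z": 60, "rx": 0, "ry": 0, "rz": 0, "gripper": 0},
    {"x": 0, "y": 0, "z": 110, "rx": 0, "ry": 0, "rz": 0, "gripper": 0},
    {"x": 0, "y": 0, "z": 150, "rx": 0, "ry": 0, "rz": 0, "gripper": 0}
  ]
}}

```text
clock: 14.2
eef_pos: [461.3, -207.2, 155.9]
tcp_rot: [-3.141, 0.001, 3.005]
contact_force: [0.8, 0.1, -0.8]
opening: 0.499
grasp_force: 0.0
```

Run:
```python
from h import *
im=r.grab_frame("top"); w=r.grab_frame("wrist"); 
cv2.imwrite('pics/fin.png',cv2.resize(cv2.vconcat([cv2.resize(im[80:300,140:460],(640,440)),w]),(457,600)))
s=r.sense(); print(s['clock'],s['eef_pos'],s['contact_force'],s['grasp_force'])
```

```text
14.3 [ 464.37378867 -208.63992732  159.02387457] [ 0.05197791 -0.24330534 -0.63688114] 0.0
```

View pics/fin.png

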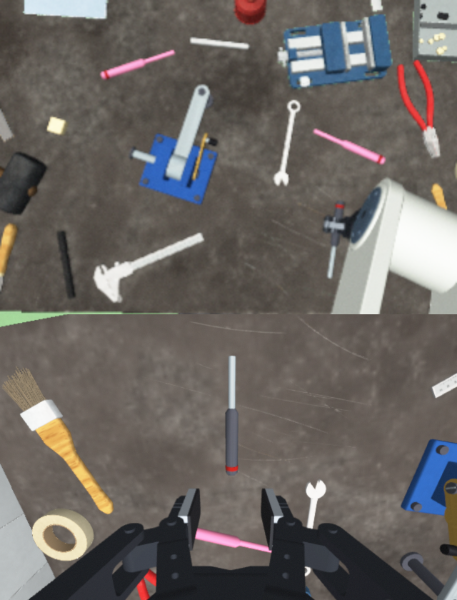

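The final view shows the punch lying flat at (232,415) in the wrist half. The pin stands out at (142,155) and the cover is swung aside at (203,150). The pliers, spanner and slug haven't moved, so I'm handing in.

```bash
python3 -c "
from rig import r
print(r.sign_off())"
```

```text
the job is handed in; nothing more can be done
None
```

I handed the job in at about 14 s: cover swung about 1 rad aside, pin about 43 mm out, punch lying flat on the bench clear of the bracket, and the pliers, spanner and slug unmoved in the last picture (no verdict came back).

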